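# Load the cores and close the two-part mould

### The job

Set the brass core pin fully down in the one-dot pocket of the fixed pink mould half and let it go, then do the same with the blue core pin in the two-dot pocket. Then fit the loose upper mould half over the cores and both steel dowels, red stripe over red stripe, until the halves meet flush, and finish while still holding it there, pressing it down firmly with about 15 N. Leave the red bottle, the wooden block with the figure, the white pot and the spatula where they are.

Things in the scene. Friction and masses are not known exactly. Their poses are not given: they have to be found in the camera images.
- lower: Lower mould half: pink block 170 (x) x 120 (y) x 40 mm on a plywood board 190 x 130 x 12 mm, screwed to the bench. Origin at the centre of the board's underside; z up. Parting face 52 mm above the bench, red stripe along its +x end. In the face two round pockets, 23 mm wide, 20 mm deep, flat floors, centres 52 mm up at x -48 and +48, y 0; on it two steel dowels.
- pocket1 (a point): Centre of the mouth of the one-dot pocket, level with the parting face, at x -48 mm, y 0 of the lower half; one black dot 9 mm wide is 26 mm beside it towards +y. Axes as the lower half.
- pocket2 (a point): Centre of the mouth of the two-dot pocket, level with the parting face, at x +48 mm, y 0 of the lower half (the end with the red stripe); two black dots are 26 mm beside it towards +y. Axes as the lower half.
- dowel_a (a point): Foot of dowel A, on the parting face, at x -72, y -40 mm of the lower half. Both dowels are steel, 12 mm thick and 24 mm tall, the last 6 mm tapered to a 5 mm tip.
- dowel_b (a point): Foot of dowel B, on the parting face, at x +72, y +28 mm of the lower half.
- upper: Loose upper mould half: pale pink plate 170 (x) x 120 (y) x 28 mm, 0.36 to 0.54 kg, right way up on the bench. Origin at the centre of its underside, z up; red stripe along its +x end. Through holes: two of 15 mm for the dowels, two of 30 mm at x -48 and +48, y 0 for the cores, which stick out 16 mm once closed. Closed, its origin is 52 mm above the lower half's, axes parallel.
- upper_grip (a point): Centre of the wooden grip bar fixed on the middle of the upper half: 56 mm long (x), 24 mm thick (y; grip across this), 48 mm high, from 28 to 76 mm above the plate's underside; this point is 52 mm above the underside, 24 mm above the plate's top. Axes as the upper half.
- hole_a (a point): Centre of the hole for dowel A at the underside of the upper half, at its x -72, y -40 mm.
- hole_b (a point): Centre of the hole for dowel B at the underside of the upper half, at its x +72, y +28 mm.
- core_brass_center (a point): Centre of the brass core pin: round, 20 mm thick, 64 mm tall, standing upright on the bench, 0.15 kg; ends bevelled by 2 mm. z is its axis, up. Seated in its pocket 44 mm stand out and this centre is 12 mm above the parting face: grip it some 12 mm above its centre to keep the fingers clear of the face.
- core_blue_center (a point): Centre of the blue plastic core pin, the same size as the brass one, 0.04 kg, standing upright on the bench.
- bottle: Bystander: red bottle 68 mm wide, 150 mm tall; origin at the centre of its underside.
- maquette: Bystander: wooden block 80 x 80 x 50 mm with a small pink figure on it, 124 mm tall in all; origin at the centre of its underside.
- pot: Bystander: empty white pot 100 mm wide, 85 mm tall; origin at the centre of its underside.
- spatula: Bystander: spatula with a red handle lying on the bench along its x; origin on its underside.

How it is judged:
By the outcome, as a careful person would: the job done as asked, in the order asked, and still so for the second after the job is handed in, while the arm keeps its last pose, push and grip.
It also fails if it takes over 72 s, if anything falls off the work surface, if the arm or the gripper's body presses on something with over 40 N, if the wrist force passes 120 N, or if a joint passes its speed limit or range.

### The arm

A 6-joint arm with a two-finger parallel gripper is mounted at the origin on the work surface. World frame = base frame: x ahead of the robot, y to its left, z up, the work surface at z = 0. Lengths are in m, angles in rad, forces in N, time in s.
With the tool pointing down it reaches from about 0.35 to 0.85 m from the base axis. Payload 8.1 kg.
Tool frame: the origin (TCP) lies between the finger pads; the fingertips stand 14 mm ahead of it and the grasp point (between the pads) lies 5 mm behind it (robot.tip_reach is the z of the fingertips in the tool frame, in m); z points along the fingers, y is the line along which they close (so a half turn about z gives the same grasp; the last joint's range is limited). The gripper opens to 93 mm and grips with 3 to 60 N. Pads are 15 mm wide; open, the fingers measure 128 mm over their backs; the gripper's body (75 mm by 188 mm) begins 65 mm behind the grasp point.
Start: joints at [-1.365, 0.13, 1.488, -0, 1.523, -0.085], TCP at [0.172, -0.575, 0.233] pointing down, gripper open.
Joint ranges: [-2.96, 2.96], [-0.89, 2.26], [0.02, 2.5], [-1.34, 4.48], [0, 2.73], [-2.66, 2.66]. Speed limits (rad/s): [2.39, 2.39, 2.79, 3.14, 3.14, 3.14].

### API

Orientations are given as a rotation vector (axis times angle).
In Python, from plant import robot gives the robot as it stands. The module is installed in compiled form; this text tells all that it offers.
- The arm moves only by the shell command python3 -m handwheel 'ROWS' [FORCE]. ROWS is JSON, a list of rows, each a list of 7 numbers: the closure, from -1 (fully open) to 1 (shut), then the shift along the tool's x, y, z each as a share of 100 cm, from -1 to 1, then the turn, a rotation vector about the tool's x, y, z each as a share of 180 degrees, from -1 to 1. In form: [[grip, tx, ty, tz, rx, ry, rz], ...]. A call has 1 to 20 rows; each row is the pose to reach, as a shift and turn from the pose commanded when the call began, along the tool's axes at that moment, turning the shorter way round; what a row does not reach only later rows make up. A row lasts 1/8 s, in which the tool goes at most 62.5 mm and 10.7 degrees, less where a joint would pass 70% of its speed; a pose out of reach is approached as far as the arm can. A call with a number of a shift or a turn outside -1 to 1 is refused whole. A call with a gripper value outside its range is refused whole. The fingers move at their own pace and stop on an object; FORCE is the grip in N (left out, the last holds). Time passes only in rows, so rows that repeat a pose let the fingers close. It gives the time, the measured TCP pose, the force, the opening and the grip force at its end, in the units of the state.
- robot.read_state(): the state, without advancing time (a new reading comes with each control period).
- robot.read_camera(name): name is "scene" or "side" or "wrist"; returns a dict with "frame" (400x640x3 uint8, red, green, blue), "fx", "fy", "cx", "cy" (pixels), "rvec" (rotation vector, rad) and "tvec" (3), from world to camera coordinates, as OpenCV has them; the wrist camera has in their place "T_tool_cam" (4x4, takes a point from camera to tool coordinates, whose origin is the TCP and whose axes are the flange's). Camera axes: x right, y down, z forward; pixel columns grow to the right and rows downward; lengths in m; the calibration is good to about 2 mm. A picture is of the moment at which its call begins: read the wrist's pose just before it. There is no depth.
- robot.close_job(): hands the job in; it is judged then, once.
Trained networks look in a picture, given as the dict that the camera call returned (one of the last four; its "shot" number tells which), for a name from the list of things; names that differ only in an ending like _2 or _b are one class to them, and where a whole thing is asked for, a point or a joint stands for the part that bears it (a point fixed in the world has none). Each returns a list of dicts, best first, with "conf" (0 to 1); they miss things now and then, are a little off and sometimes report something else, mostly with a low value. They report only what shows in the picture. A call takes as long as a camera call.
- robot.regions_of(picture, name): "mask" (400x640 bool, what is visible of it) and "rect" ([left, top, right, bottom] in pixels, round what is visible of it).
The state is a dict: "t": time; "q": joint angles; "dq": joint speeds; "joint_torque": joint torques, N m; "tool_pos": TCP position; "orientation": TCP orientation; "force": force on the tool from outside, world axes, zero at the start; "wrist_torque": the same for the moment, N m; "opening": finger opening in m; "gripper_force": force on a finger pad.
Only numpy, scipy, OpenCV 4.12 (cv2) and the standard library are available. Lean on these libraries where they do the work, as an engineer would, in place of code of your own. Each camera call takes 0.05 s, during which the arm holds its last target. There are 200 camera calls.

## Working session

There is one attempt and no reset: what is moved stays moved. The work goes in short steps, Python scripts to look and compute and a shell command to move; the robot and the scene stay as the last step left them, time stands still between calls to the robot, and variables do not carry over. Pictures are saved under pics/ and viewed, at most 13 in all, crops included, and the job is handed in when it is done.

```bash
mkdir -p pics; cat > h.py <<'E'
import numpy as np, cv2
from scipy.spatial.transform import Rotation as R
from plant import robot
def P(c, st=None):
    """returns R,t world->cam, K"""
    K=np.array([[c['fx'],0,c['cx']],[0,c['fy'],c['cy']],[0,0,1.]])
    if 'rvec' in c and c.get('rvec') is not None:
        return R.from_rotvec(np.ravel(c['rvec'])).as_matrix(), np.ravel(c['tvec']), K
    T=np.eye(4);T[:3,:3]=R.from_rotvec(st['orientation']).as_matrix();T[:3,3]=st['tool_pos']
    W=np.linalg.inv(T@np.array(c['T_tool_cam'])); return W[:3,:3],W[:3,3],K
def proj(p,X):
    r,t,K=p; x=(np.atleast_2d(X)@r.T+t)@K.T; return x[:,:2]/x[:,2:]
def onz(p,uv,z):
    r,t,K=p; d=np.c_[np.atleast_2d(uv),np.ones(len(np.atleast_2d(uv)))]@np.linalg.inv(K).T@r
    o=-r.T@t; return o+d*((z-o[2])/d[:,2])[:,None]
def shot(n):
    st=robot.read_state(); c=robot.read_camera(n); return c,P(c,st)
def save(c,f,box=None,s=1):
    im=c['frame'][:,:,::-1]
    if box: im=im[box[1]:box[3],box[0]:box[2]]
    cv2.imwrite('pics/'+f,cv2.resize(im,None,fx=s,fy=s))
E
python3 - <<'E'
from h import *
for n in ['scene','side']:
    c,p=shot(n); save(c,n+'0.png'); print(n,-p[0].T@p[1])
    for k in ['lower','upper','upper_grip','core_brass_center','core_blue_center','bottle','maquette','pot','spatula','dowel_a']:
        for d in robot.regions_of(c,k)[:2]:
            u=d['rect']; ys,xs=np.nonzero(d['mask']); print(k,round(d['conf'],2),np.round(u),len(xs),xs.mean().round(),ys.mean().round(), onz(p,[(u[0]+u[2])/2,u[3]],0).round(3))
print(robot.read_state())
E
```

```text
scene [ 0.98334215 -0.6082581   0.68999032]
lower 0.79 [282. 162. 369. 231.] 3488 326.0 196.0 [[ 0.615 -0.098  0.   ]]
upper 0.77 [163. 226. 258. 297.] 3920 210.0 259.0 [[ 0.531 -0.392  0.   ]]
upper_grip 0.81 [166. 222. 257. 297.] 3739 210.0 259.0 [[ 0.533 -0.391  0.   ]]
upper_grip 0.54 [314. 223. 349. 290.] 1759 330.0 258.0 [[ 0.724 -0.226  0.   ]]
core_blue_center 0.47 [393. 124. 399. 144.] 121 395.0 134.0 [[0.573 0.336 0.   ]]
bottle 0.89 [315. 223. 348. 288.] 1620 331.0 258.0 [[ 0.72  -0.221  0.   ]]
maquette 0.58 [372. 198. 421. 254.] 1570 396.0 227.0 [[ 0.787 -0.056  0.   ]]
pot 0.56 [ 90. 216. 149. 267.] 2219 120.0 242.0 [[ 0.306 -0.465  0.   ]]
pot 0.22 [164. 225. 259. 298.] 3951 210.0 259.0 [[ 0.535 -0.393  0.   ]]
spatula 0.67 [409. 138. 447. 186.] 494 429.0 155.0 [[0.742 0.206 0.   ]]
dowel_a 0.84 [282. 168. 367. 230.] 3386 326.0 196.0 [[ 0.609 -0.095  0.   ]]
dowel_a 0.6 [164. 222. 255. 298.] 3853 210.0 259.0 [[ 0.531 -0.395  0.   ]]
side [0.06439505 0.5307625  0.99305434]
lower 0.7 [258. 191. 340. 267.] 3170 300.0 229.0 [[0.47  0.081 0.   ]]
upper 0.75 [358. 159. 421. 
[... 739 characters left out ...]
]
{'t': 1.1, 'q': array([-1.36540004e+00,  1.30384335e-01,  1.48818274e+00, -1.01549217e-05,
        1.52298478e+00, -8.53831762e-02]), 'dq': array([-7.83432516e-04, -2.86870243e-04, -9.05737149e-06,  6.31676349e-04,
       -3.79383591e-04,  3.79634736e-04]), 'joint_torque': array([-1.23872982e-03, -5.59767580e+01, -4.92071378e+01,  7.67742656e-02,
        2.28618976e-02, -9.78166497e-06]), 'tool_pos': array([ 0.17205079, -0.57482256,  0.23265407]), 'orientation': array([ 3.10840633e+00,  4.55142619e-01, -1.20611364e-05]), 'force': array([ 0.84668118, -0.02027175,  0.23554233]), 'wrist_torque': array([0.00317456, 0.00535999, 0.04352613]), 'gripper_force': 0.0, 'opening': 0.09307302111858579}
```

View pictures.

View pics/scene0.png

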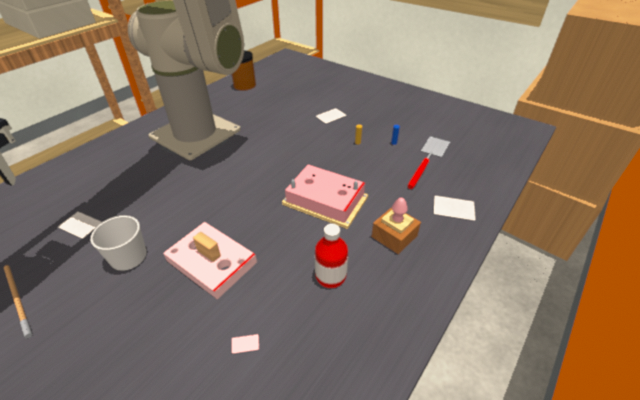

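View pics/side0.png

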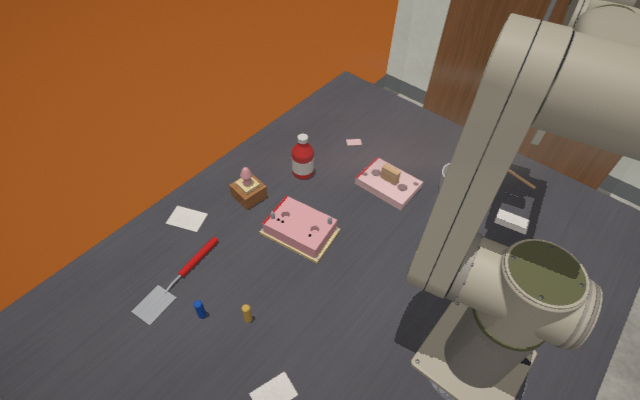

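Scene shows the lower half at (326,196) with the stripe to the right, the upper half at (210,259), brass pin at (359,134) and blue at (395,134). In the side view the pins are at (247,313) and (199,309).

```bash
python3 - <<'E'
from h import *
from scipy.optimize import least_squares
V={}
for n in ['scene','side']: V[n]=shot(n)
H={n:cv2.cvtColor(V[n][0]['frame'],cv2.COLOR_RGB2HSV) for n in V}
def blob(n,lo,hi,box):
    m=cv2.inRange(H[n],lo,hi); z=np.zeros_like(m); z[box[1]:box[3],box[0]:box[2]]=m[box[1]:box[3],box[0]:box[2]]
    ys,xs=np.nonzero(z); return np.array([xs.mean(),(ys.mean())]),len(xs)
def tri(uv):
    f=lambda X: np.concatenate([(proj(V[n][1],X)[0]-uv[n]) for n in V])
    s=least_squares(f,[.5,0,.03]); return s.x.round(4),np.abs(s.fun).max().round(2)
for k,lo,hi,b in [('brass',(12,90,60),(35,255,255),{'scene':(350,120,368,148),'side':(236,298,258,328)}),('blue',(100,120,40),(130,255,255),{'scene':(386,120,406,150),'side':(188,292,212,326)})]:
    uv={n:blob(n,lo,hi,b[n]) for n in V}; print(k,uv,tri({n:uv[n][0] for n in V}))
# lower/upper top faces: fit rectangles from masks
def rectfit(name,z,bx,expect):
    for n in V:
        ms=[d for d in robot.regions_of(V[n][0],name) if d['mask'][bx[n][1],bx[n][0]]]
        if not ms: print('none');continue
        m=ms[0]['mask'];ys,xs=np.nonzero(m); g=onz(V[n][1],np.c_[xs,ys],z)[:,:2].astype(np.float32)
        print(name,n,cv2.minAreaRect(g*1000))
rectfit('lower',.052,{'scene':(326,205),'side':(300,232)},None)
rectfit('upper',.028,{'scene':(190,262),'side':(388,195)},None)
# red stripe
for nm,z,b in [('low',.052,{'scene':(335,165,375,225),'side':(255,190,290,235)}),('up',.028,{'scene':(205,250,265,300),'side':(350,150,385,190)})]:
    for n in V:
        m=cv2.inRange(H[n],(0,190,90),(8,255,255))|cv2.inRange(H[n],(172,190,90),(180,255,255)); x0,y0,x1,y1=b[n]
        ys,xs=np.nonzero(m[y0:y1,x0:x1]); g=onz(V[n][1],np.c_[xs+x0,ys+y0],z)[:,:2].astype(np.float32); print(nm,n,len(xs),len(xs) and cv2.minAreaRect(g*1000))
c,p=shot('wrist'); save(c,'w0.png'); print(np.array(c['T_tool_cam']).round(3),c['fx'])
E
```

```text
brass {'scene': (array([358.17910448, 133.8358209 ]), 134), 'side': (array([246.4893617 , 312.76595745]), 141)} (array([0.4695, 0.2733, 0.031 ]), np.float64(0.04))
blue {'scene': (array([395.        , 133.97297297]), 111), 'side': (array([199.57241379, 308.90344828]), 145)} (array([0.5627, 0.3403, 0.031 ]), np.float64(0.08))
lower scene ((564.3846435546875, -31.765403747558594), (200.92672729492188, 174.52638244628906), 9.298118591308594)
lower side ((532.7386474609375, 6.167755126953125), (193.61366271972656, 154.15809631347656), 10.0874605178833)
upper scene ((467.320068359375, -333.22747802734375), (192.70542907714844, 132.2355194091797), 0.47943004965782166)
upper side ((454.2787780761719, -313.6531982421875), (181.99456787109375, 147.8207244873047), 1.5898540019989014)
low scene 39 ((629.0668334960938, 2.202960968017578), (3.602613925933838, 112.0823745727539), 9.060433387756348)
low side 9 ((625.6747436523438, 10.21364974975586), (1.3864641189575195, 98.87670135498047), 9.214375495910645)
up scene 51 ((541.2210083007812, -327.6005859375), (3.6721291542053223, 115.43435668945312), 1.868558406829834)
up side 0 0
[[ 0.001 -0.959 -0.283  0.079]
 [ 1.     0.001  0.     0.001]
 [ 0.    -0.283  0.959 -0.153]
 [ 0.     0.     0.     1.   ]] 334.85473883157397
```

View pics/w0.png

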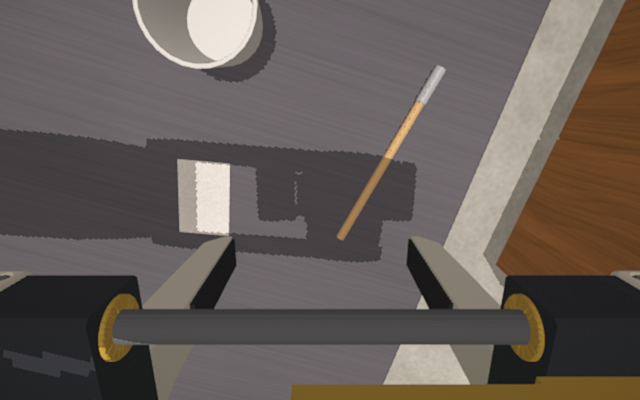

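The wrist view shows the pot at (200,30) and the fingers below row 240; targets show best about 65 mm ahead of the TCP. I'll move over the upper half to measure it.

```bash
python3 -m handwheel '[[-1,0.279,-0.172,-0.07,0,0,0.042],[-1,0.279,-0.172,-0.07,0,0,0.042],[-1,0.279,-0.172,-0.07,0,0,0.042],[-1,0.279,-0.172,-0.07,0,0,0.042],[-1,0.279,-0.172,-0.07,0,0,0.042],[-1,0.279,-0.172,-0.07,0,0,0.042],[-1,0.279,-0.172,-0.07,0,0,0.042],[-1,0.279,-0.172,-0.07,0,0,0.042],[-1,0.279,-0.172,-0.07,0,0,0.042]]'
python3 - <<'E'
from h import *
c,p=shot('wrist'); save(c,'w1.png'); np.savez('w1.npz',f=c['frame'],r=p[0],t=p[1],K=p[2])
print(proj(p,[[.459,-.33,.028]]))
E
```

```text
t: 2.58
tool_pos: [0.3892, -0.3308, 0.3022]
orientation: [-3.131, -0.247, 0.001]
force: [0.4, 0.2, -0.0]
opening: 0.093
gripper_force: 0.0
[[328.8158666  108.33015195]]
```

View pics/w1.png

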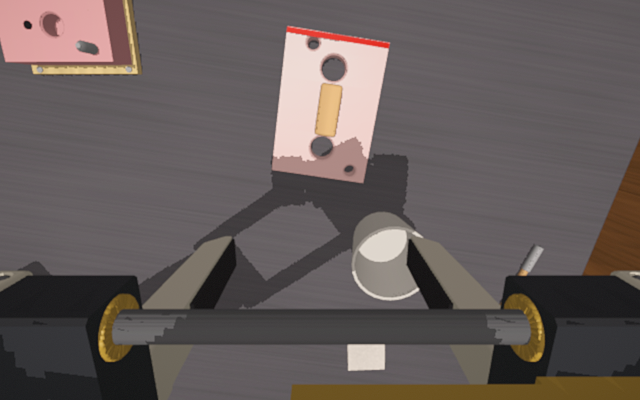

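The upper half lies at top-face corners (287,26),(390,43),(363,183),(272,170), with its stripe at the far end and grip bar at (329,110). Next I fit that rectangle and look at the lower half.

```bash
cat >> h.py <<'E'
def facefit(c,p,name,z,pt):
    """minAreaRect of pink+red face at height z from the colour mask connected at pixel pt"""
    h=cv2.cvtColor(c,cv2.COLOR_RGB2LAB).astype(int)
    return h
E
python3 -m handwheel '[[-1,0.139,-0.292,0,0,0,0],[-1,0.139,-0.292,0,0,0,0],[-1,0.139,-0.292,0,0,0,0],[-1,0.139,-0.292,0,0,0,0],[-1,0.139,-0.292,0,0,0,0],[-1,0.139,-0.292,0,0,0,0],[-1,0.139,-0.292,0,0,0,0],[-1,0.139,-0.292,0,0,0,0]]'
python3 - <<'E'
from h import *
d=np.load('w1.npz'); p=(d['r'],d['t'],d['K'])
q=onz(p,[[287,26],[390,43],[363,183],[272,170]],.028)[:,:2]; print('upper corners',q.round(4).tolist(),'c',q.mean(0).round(4))
print('edges',[round(float(np.linalg.norm(q[i]-q[(i+1)%4])),4) for i in range(4)])
hol=onz(p,[[333,68],[321,147],[313,43],[349.5,169.5]],.028)[:,:2]; print('holes',hol.round(4).tolist(), 'mid',hol[:2].mean(0).round(4), np.linalg.norm(hol[0]-hol[1]), np.arctan2(*(hol[0]-hol[1])[::-1]))
print('bar top',onz(p,[[329,110]],.076))
c,p=shot('wrist'); save(c,'w2.png'); np.savez('w2.npz',f=c['frame'],r=p[0],t=p[1],K=p[2])
E
```

```text
t: 3.62
tool_pos: [0.4809, -0.0213, 0.3025]
orientation: [3.131, 0.246, -0.001]
force: [-0.9, -0.8, 0.1]
opening: 0.0929
gripper_force: 0.0
upper corners [[0.5419, -0.2673], [0.543, -0.3886], [0.3728, -0.3898], [0.3712, -0.2699]] c [ 0.4572 -0.3289]
edges [0.1213, 0.1702, 0.1199, 0.1707]
holes [[0.5056, -0.3273], [0.4106, -0.328], [0.5289, -0.2997], [0.3877, -0.369]] mid [ 0.4581 -0.3276] 0.0950012553021699 0.00659801099542338
bar top [[ 0.45819147 -0.32926912  0.076     ]]
```

View pics/w2.png

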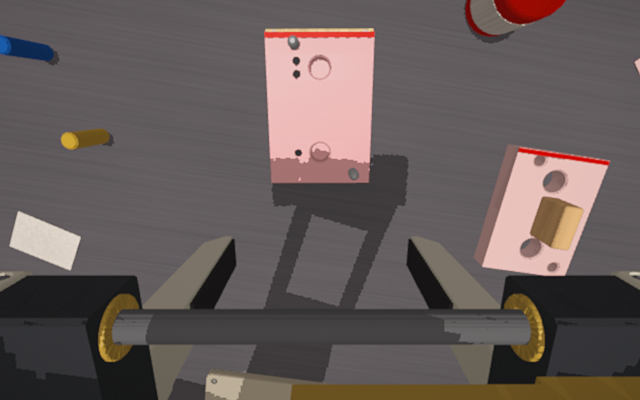

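The lower half's face spans (265,31)–(375,183), with two dots at (296,61)/(296,73), one dot at (298,153), pockets at (320,68)/(320,152), and dowels at (293,42)/(353,174). Upper corners and edges match 170×120. I'll refine the lower fit and the pins.

```bash
python3 - <<'E'
from h import *
from scipy.optimize import least_squares
d=np.load('w2.npz'); p=(d['r'],d['t'],d['K']); f=d['f']; g=cv2.cvtColor(f,cv2.COLOR_RGB2GRAY)
def dots(box,th):
    x0,y0,x1,y1=box; m=(g[y0:y1,x0:x1]<th).astype(np.uint8); n,l,s,ce=cv2.connectedComponentsWithStats(m)
    return [(ce[i]+[x0,y0],s[i,4]) for i in range(1,n) if s[i,4]>8]
D2=dots((290,54,303,80),90); D1=dots((292,147,305,159),80); print(D2,D1)
# subpixel circle of pocket mouths via Hough on upscaled
hsv=cv2.cvtColor(f,cv2.COLOR_RGB2HSV)
m=((f[:,:,0].astype(int)-f[:,:,1]>18)&(f[:,:,0]>90)).astype(np.uint8); m[:, :240]=0; m[:,400:]=0; m[210:]=0
m=cv2.morphologyEx(m,cv2.MORPH_OPEN,np.ones((3,3)))
cn=max(cv2.findContours(m,0,2)[0],key=cv2.contourArea); cn=cv2.convexHull(cn)
ap=cv2.approxPolyDP(cn,4,True)[:,0]; print('poly',ap.tolist())
gg=onz(p,cn[:,0].astype(float),.052)[:,:2].astype(np.float32); print(cv2.minAreaRect(gg*1000))
d2=np.mean([x[0] for x in D2],0); d1=D1[0][0]
W=onz(p,[d2,d1],.052)[:,:2]; v=W[0]-W[1]; print('dots',W.round(4).tolist(),np.linalg.norm(v)); yaw=np.arctan2(v[1],v[0])
n=np.array([-np.sin(yaw),np.cos(yaw)]); print('yaw',yaw,'centre from dots',W.mean(0)-.026*n)
for nm,uv in [('p2',[319.5,67.5]),('p1',[320,151.5])]: print(nm,onz(p,[uv],.052)[0,:2].round(4))
print('dowel tips',onz(p,[[292.5,40],[353.5,174]],.076).round(4).tolist())
# pins
for nm,lo,hi,b in [('brass',(12,90,60),(35,255,255),(55,120,120,160)),('blue',(100,120,40),(130,255,255),(0,30,65,70))]:
    x0,y0,x1,y1=b; mm=cv2.inRange(hsv,lo,hi)[y0:y1,x0:x1]; ys,xs=np.nonzero(mm); ys+=y0;xs+=x0; print(nm,len(xs),onz(p,[[xs.mean(),ys.mean()]],.032).round(4), xs.min(),xs.max())
cv2.imwrite('pics/w2c.png',cv2.resize(f[20:195,255:385,::-1],None,fx=4,fy=3.4,interpolation=cv2.INTER_CUBIC))
E
```

```text
[(array([295.8974359 ,  60.25641026]), np.int32(39)), (array([296.34285714,  73.71428571]), np.int32(35))] [(array([297.88888889, 152.48148148]), np.int32(27))]
poly [[372, 28], [368, 182], [271, 182], [264, 31]]
((547.8243408203125, -9.58819580078125), (172.8714141845703, 122.47814178466797), 9.096565246582031)
dots [[0.5898, 0.0236], [0.4946, 0.0083]] 0.09637941866344558
yaw 0.15862204904811342 centre from dots [ 0.54629298 -0.00971498]
p2 [ 0.5934 -0.0025]
p1 [ 0.5    -0.0178]
dowel tips [[0.6132, 0.0289, 0.076], [0.4838, -0.0597, 0.076]]
brass 759 [[0.4672 0.2759 0.032 ]] 61 109
blue 882 [[0.5616 0.3401 0.032 ]] 0 53
```

View pics/w2c.png

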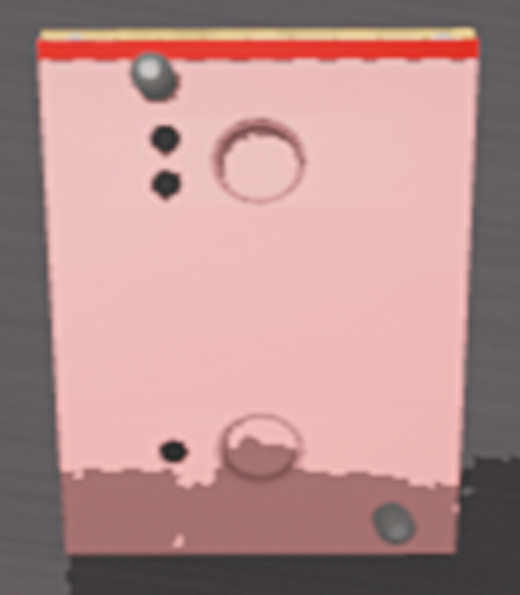

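The crop confirms the pocket mouths at about (319.8,67.4) and (320.3,151.8), and the dots, dowels and corners all agree: lower centre (0.5467,-0.0098), yaw 0.1586. Now above the brass pin for a close look.

```bash
python3 -m handwheel '[[-1,-0.03,-0.294,0,0,0,0],[-1,-0.03,-0.294,0,0,0,0],[-1,-0.03,-0.294,0,0,0,0],[-1,-0.03,-0.294,0,0,0,0],[-1,-0.03,-0.294,0,0,0,0],[-1,-0.03,-0.294,0,0,0,0],[-1,-0.03,-0.294,0,0,0,0],[-1,-0.03,-0.294,0,0,0,0]]'
cat > pins.py <<'E'
from h import *
from scipy.optimize import minimize
c,p=shot('wrist'); hsv=cv2.cvtColor(c['frame'],cv2.COLOR_RGB2HSV)
a=np.linspace(0,2*np.pi,40)
ring=lambda x,y,r,z: np.c_[x+r*np.cos(a),y+r*np.sin(a),0*a+z]
def sil(x,y):
    X=np.r_[ring(x,y,.008,0),ring(x,y,.01,.002),ring(x,y,.01,.062),ring(x,y,.008,.064)]
    m=np.zeros((1600,2560),np.uint8); h=cv2.convexHull(((proj(p,X)+.5)*4).astype(np.float32)).astype(np.int32); cv2.fillPoly(m,[h],1); return cv2.resize(m.astype(np.float32),(640,400),interpolation=cv2.INTER_AREA)
def fit(nm):
    lo,hi,x0={'brass':((10,90,30),(35,255,255),(.4685,.2745)),'blue':((100,120,30),(130,255,255),(.562,.340))}[nm]
    m=cv2.inRange(hsv,lo,hi)>0; u,v=proj(p,[[*x0,.032]])[0].astype(int); w=np.zeros_like(m); w[max(0,v-50):v+50,max(0,u-50):u+50]=1; m&=w
    s=minimize(lambda q:np.abs(sil(*q)-m).sum(),x0,method='Nelder-Mead',options=dict(initial_simplex=[x0,(x0[0]+.004,x0[1]),(x0[0],x0[1]+.004)],xatol=1e-4)); print(nm,m.sum(),s.x.round(4),s.fun.round(1),(u,v))
E
python3 - <<'E'
from pins import *
fit('brass'); fit('blue'); st=robot.read_state(); print(st['tool_pos'],st['t'],st['orientation'])
E
```

```text
t: 4.68
tool_pos: [0.4057, 0.2643, 0.3027]
orientation: [3.132, 0.245, 0.0]
force: [-0.9, -0.8, 0.3]
opening: 0.0933
gripper_force: 0.0
brass 267 [0.4685 0.2719] 14.9 (np.int64(320), np.int64(113))
blue 488 [0.5617 0.3394] 40.9 (np.int64(276), np.int64(20))
[0.40567263 0.26440533 0.30271718] 4.725 [3.13184553e+00 2.45264716e-01 3.37984639e-04]
```

```bash
python3 -m handwheel '[[-1,0.0635,0.002,0.06,0,0,0],[-1,0.0635,0.002,0.06,0,0,0],[-1,0.0635,0.002,0.12,0,0,0],[-1,0.0635,0.002,0.18,0,0,0],[-1,0.0635,0.002,0.23,0,0,0],[-1,0.0635,0.002,0.264,0,0,0],[-1,0.0635,0.002,0.264,0,0,0],[-1,0.0635,0.002,0.264,0,0,0],[0.2,0.0635,0.002,0.264,0,0,0],[1,0.0635,0.002,0.264,0,0,0],[1,0.0635,0.002,0.264,0,0,0],[1,0.0635,0.002,0.264,0,0,0],[1,0.0635,0.002,0.264,0,0,0],[1,0.0635,0.002,0.264,0,0,0]]' 25
```

```text
t: 6.48
tool_pos: [0.4679, 0.2739, 0.0386]
orientation: [3.132, 0.249, -0.0]
force: [-0.0, 0.5, 0.3]
opening: 0.038
gripper_force: 0.0
```

```bash
python3 -m handwheel '[[1,0,0,0,0,0,0],[1,0,0,0,0,0,0],[1,0,0,0,0,0,0],[1,0,0,0,0,0,0],[1,0,0,0,0,0,0]]' 25; python3 -m handwheel '[[1,0,0,-0.05,0,0,0],[1,0,0,-0.1,0,0,0],[1,0,0,-0.13,0,0,0],[1,0,0,-0.13,0,0,0],[1,0,0,-0.13,0,0,0]]'
python3 - <<'E'
from h import *
c,p=shot('wrist'); save(c,'g1.png',(160,180,480,400),2)
st=robot.read_state(); Rm=R.from_rotvec(st['orientation']).as_matrix()
for z in (-.037,.039): print(proj(p,st['tool_pos']+Rm@[0,0,z]).round(1))
E
```

```text
t: 7.1
tool_pos: [0.4679, 0.2738, 0.0386]
orientation: [3.132, 0.249, -0.0]
force: [-0.2, -0.5, -0.1]
opening: 0.0197
gripper_force: 25.0
t: 7.72
tool_pos: [0.4672, 0.2736, 0.1669]
orientation: [3.131, 0.249, -0.003]
force: [-0.2, 0.2, -2.7]
opening: 0.0194
gripper_force: 25.0
[[319.7 305.7]]
[[320.2 233.6]]
```

View pics/g1.png

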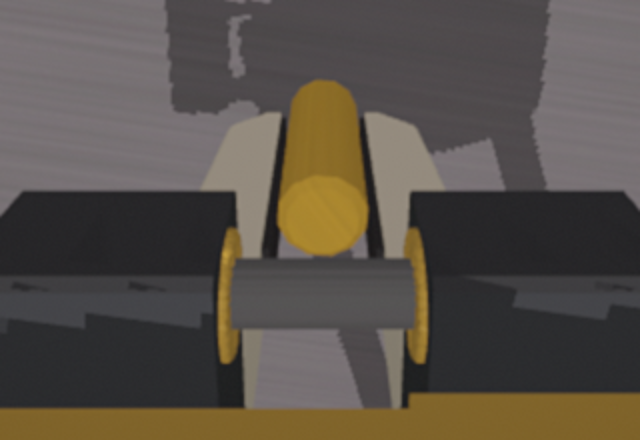

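Crop shows the pin held upright between the fingers: top disc centred near full-frame (321.5,287), bottom's far edge at (321.5,220). I'll work out the in-hand offset.

```bash
cat > hand.py <<'E'
from h import *
from scipy.optimize import minimize
def hand(nm):
    c=robot.read_camera('wrist'); T=np.linalg.inv(np.array(c['T_tool_cam'])); p=(T[:3,:3],T[:3,3],P(c,robot.read_state())[2])
    hsv=cv2.cvtColor(c['frame'],cv2.COLOR_RGB2HSV); lo,hi={'brass':((10,90,30),(35,255,255)),'blue':((100,120,30),(130,255,255))}[nm]
    w=np.zeros((400,640),bool); w[200:308,290:350]=1; m=(cv2.inRange(hsv,lo,hi)>0)&w
    a=np.linspace(0,2*np.pi,40); ring=lambda x,y,r,z: np.c_[x+r*np.cos(a),y+r*np.sin(a),0*a+z]
    def sil(x,y,zt):
        X=np.r_[ring(x,y,.008,zt),ring(x,y,.01,zt+.002),ring(x,y,.01,zt+.062),ring(x,y,.008,zt+.064)]
        k=np.zeros((1600,2560),np.uint8); cv2.fillPoly(k,[cv2.convexHull(((proj(p,X)+.5)*4).astype(np.float32)).astype(np.int32)],1)
        return cv2.resize(k.astype(np.float32),(640,400),interpolation=cv2.INTER_AREA)*w
    x0=np.array([0,0,-.025]); s=minimize(lambda q:np.abs(sil(*q)-m).sum(),x0,method='Nelder-Mead',options=dict(initial_simplex=[x0,x0+[.004,0,0],x0+[0,.003,0],x0+[0,0,.004]],xatol=1e-4))
    print(nm,m.sum(),'tool xyz of top',s.x.round(4),s.fun.round(1), robot.read_state()['tool_pos'].round(4))
E
python3 -c "
from hand import *
hand('brass')"
```

```text
brass 3283 tool xyz of top [ 0.0006  0.0007 -0.0263] 86.7 [0.4667 0.2733 0.1661]
```

```bash
python3 -m handwheel '[[1,-0.014,0.2914,0,0,0,0],[1,-0.014,0.2914,0,0,0,0],[1,-0.014,0.2914,0,0,0,0],[1,-0.014,0.2914,0,0,0,0],[1,-0.014,0.2914,0,0,0,0],[1,-0.014,0.2914,0.031,0,0,0],[1,-0.014,0.2914,0.031,0,0,0],[1,-0.014,0.2914,0.031,0,0,0],[1,-0.014,0.2914,0.031,0,0,0]]'
python3 - <<'E'
from h import *
c,p=shot('wrist'); save(c,'h1.png',(160,150,480,330),2); st=robot.read_state(); print(st['tool_pos'],st['orientation'],st['force'])
print(proj(p,[[.4993,-.0174,.052],[.5941,-.0022,.052]]).round(1))
E
```

```text
t: 8.95
tool_pos: [0.5008, -0.0155, 0.1386]
orientation: [3.131, 0.251, 0.002]
force: [0.1, 0.7, -0.9]
opening: 0.0195
gripper_force: 25.0
[ 0.50086314 -0.01551019  0.1386372 ] [3.13128534e+00 2.51044118e-01 2.27650968e-03] [ 0.94457986 -1.0265805  -2.22600614]
[[322.3 211.7]
 [322.7  76.4]]
```

View pics/h1.png

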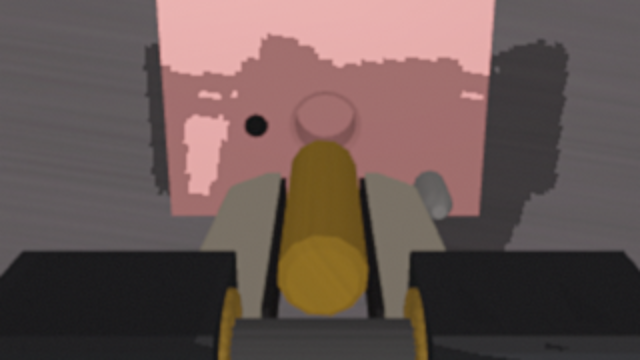

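The pocket mouth is at full-frame (322.5,~210), matching the prediction (322.3,211.7); the pin must shift about 1 mm towards tool +y and 2 mm back. Descending.

```bash
python3 -m handwheel '[[1,-0.0023,0.001,0.015,0,0,0],[1,-0.0023,0.001,0.03,0,0,0],[1,-0.0023,0.001,0.038,0,0,0],[1,-0.0023,0.001,0.042,0,0,0],[1,-0.0023,0.001,0.046,0,0,0],[1,-0.0023,0.001,0.05,0,0,0],[1,-0.0023,0.001,0.054,0,0,0],[1,-0.0023,0.001,0.054,0,0,0]]'
```

```text
t: 10.0
tool_pos: [0.4979, -0.0173, 0.0833]
orientation: [-3.132, -0.249, 0.001]
force: [-0.1, 0.1, -2.1]
opening: 0.0195
gripper_force: 25.0
```

```bash
python3 -m handwheel '[[1,0,0,0.004,0,0,0],[1,0,0,0.008,0,0,0],[1,0,0,0.0115,0,0,0],[1,0,0,0.0125,0,0,0],[1,0,0,0.0135,0,0,0],[1,0,0,0.0135,0,0,0]]'
```

```text
t: 10.75
tool_pos: [0.4982, -0.0174, 0.0706]
orientation: [-3.132, -0.249, -0.0]
force: [-3.5, 0.2, 3.0]
opening: 0.0198
gripper_force: 25.0
```

```bash
python3 -m handwheel '[[1,0,0,0.001,0,0,0],[0.2,0,0,0.001,0,0,0],[0.2,0,0,0.001,0,0,0],[0.2,0,0,0.001,0,0,0],[0.2,0,0,0.001,0,0,0],[0.2,0,0,-0.03,0,0,0],[0.2,0,0,-0.08,0,0,0],[-0.5,0,0,-0.14,0,0,0],[-1,0,0,-0.19,0,0,0],[-1,0,0,-0.23,0,0,0],[-1,0,0,-0.23,0,0,0]]'
```

```text
t: 12.12
tool_pos: [0.5, -0.0177, 0.3045]
orientation: [3.13, 0.249, 0.011]
force: [-0.5, -0.1, -0.2]
opening: 0.0728
gripper_force: 0.0
```

```bash
python3 -m handwheel '[[-1,0.053,-0.343,0,0,0,0],[-1,0.053,-0.343,0,0,0,0],[-1,0.053,-0.343,0,0,0,0],[-1,0.053,-0.343,0,0,0,0],[-1,0.053,-0.343,0,0,0,0],[-1,0.053,-0.343,0,0,0,0],[-1,0.053,-0.343,0,0,0,0],[-1,0.053,-0.343,0,0,0,0],[-1,0.053,-0.343,0,0,0,0]]'
python3 - <<'E'
from pins import *
fit('blue'); st=robot.read_state(); print(st['tool_pos'],st['orientation'])
d=[k for k in robot.regions_of(c,'spatula')][:1]
for k in d:
    ys,xs=np.nonzero(k['mask']); g=onz(p,np.c_[xs,ys],.01); print('spat',k['conf'],k['rect'],g.min(0),g.max(0), np.hypot(*(g[:,:2]-[.5617,.3394]).T).min())
E
```

```text
t: 13.25
tool_pos: [0.4965, 0.3284, 0.2999]
orientation: [3.131, 0.247, -0.0]
force: [0.7, -0.2, 0.6]
opening: 0.0931
gripper_force: 0.0
blue 249 [0.5617 0.3387] 17.1 (np.int64(319), np.int64(110))
[0.49652458 0.32838587 0.30011779] [3.13170042e+00 2.46637460e-01 1.16319124e-05]
spat 0.88 [247.9, 0.3, 490.7, 39.4] [0.63666304 0.16221211 0.01      ] [0.71330328 0.44232212 0.01      ] 0.08690740530701524
```

```bash
python3 -m handwheel '[[-1,0.066,0.001,0.06,0,0,0],[-1,0.066,0.001,0.06,0,0,0],[-1,0.066,0.001,0.12,0,0,0],[-1,0.066,0.001,0.18,0,0,0],[-0.5,0.066,0.001,0.23,0,0,0],[-0.5,0.066,0.001,0.261,0,0,0],[-0.5,0.066,0.001,0.261,0,0,0],[-0.5,0.066,0.001,0.261,0,0,0],[1,0.066,0.001,0.261,0,0,0],[1,0.066,0.001,0.261,0,0,0],[1,0.066,0.001,0.261,0,0,0],[1,0.066,0.001,0.261,0,0,0],[1,0.066,0.001,0.261,0,0,0],[1,0.066,0.001,0.261,0,0,0],[1,0.066,0.001,0.261,0,0,0],[1,0.066,0.001,0.261,0,0,0],[1,0.066,0.001,0.261,0,0,0]]' 20;  python3 -m handwheel '[[1,0,0,0,0,0,0],[1,0,0,-0.05,0,0,0],[1,0,0,-0.1,0,0,0],[1,0,0,-0.13,0,0,0],[1,0,0,-0.13,0,0,0],[1,0,0,-0.13,0,0,0]]'; python3 -c "
from hand import *
hand('blue')"
```

```text
t: 15.48
tool_pos: [0.5615, 0.3391, 0.039]
orientation: [3.132, 0.249, -0.0]
force: [0.4, 0.1, 0.9]
opening: 0.0196
gripper_force: 20.0
t: 16.23
tool_pos: [0.561, 0.3388, 0.1677]
orientation: [3.131, 0.249, -0.002]
force: [-0.4, -0.3, -1.2]
opening: 0.0195
gripper_force: 20.0
blue 3171 tool xyz of top [-0.0004  0.0006 -0.0241] 79.5 [0.5605 0.3386 0.1669]
```

```bash
python3 -m handwheel '[[1,-0.022,0.3416,0,0,0,0],[1,-0.022,0.3416,0,0,0,0],[1,-0.022,0.3416,0,0,0,0],[1,-0.022,0.3416,0,0,0,0],[1,-0.022,0.3416,0,0,0,0],[1,-0.022,0.3416,0,0,0,0],[1,-0.022,0.3416,0.029,0,0,0],[1,-0.022,0.3416,0.029,0,0,0],[1,-0.022,0.3416,0.029,0,0,0],[1,-0.022,0.3416,0.029,0,0,0]]'
```

```text
t: 17.52
tool_pos: [0.5944, -0.0011, 0.141]
orientation: [3.131, 0.251, 0.002]
force: [-0.5, -0.5, -0.8]
opening: 0.0194
gripper_force: 20.0
```

```bash
python3 -m handwheel '[[1,-0.001,0.0003,0.02,0,0,0],[1,-0.001,0.0003,0.035,0,0,0],[1,-0.001,0.0003,0.042,0,0,0],[1,-0.001,0.0003,0.046,0,0,0],[1,-0.001,0.0003,0.05,0,0,0],[1,-0.001,0.0003,0.054,0,0,0],[1,-0.001,0.0003,0.057,0,0,0],[1,-0.001,0.0003,0.057,0,0,0]]'
```

```text
t: 18.52
tool_pos: [0.5928, -0.0021, 0.0829]
orientation: [-3.132, -0.249, 0.001]
force: [0.1, -0.4, -0.4]
opening: 0.0196
gripper_force: 20.0
```

```bash
python3 -m handwheel '[[1,0,0,0.004,0,0,0],[1,0,0,0.008,0,0,0],[1,0,0,0.0115,0,0,0],[1,0,0,0.0125,0,0,0],[1,0,0,0.0135,0,0,0],[1,0,0,0.0135,0,0,0]]'
```

```text
t: 19.27
tool_pos: [0.5931, -0.0021, 0.071]
orientation: [3.132, 0.249, 0.0]
force: [-4.9, -0.4, 11.2]
opening: 0.0195
gripper_force: 20.0
```

```bash
python3 -m handwheel '[[0.2,0,0,0,0,0,0],[0.2,0,0,0,0,0,0],[0.2,0,0,0,0,0,0],[0.2,0,0,0,0,0,0],[0.2,0,0,-0.03,0,0,0],[0.2,0,0,-0.08,0,0,0],[-0.4,0,0,-0.14,0,0,0],[-0.4,-0.06,0,-0.19,0,0,0],[-0.4,-0.114,0,-0.23,0,0,0],[-0.4,-0.114,0,-0.23,0,0,0],[-0.4,-0.114,0,-0.23,0,0,0],[-0.4,-0.114,0,-0.23,0,0,0]]'
python3 - <<'E'
from h import *
c,p=shot('wrist'); save(c,'w3.png',(240,0,420,210),2.8); st=robot.read_state(); print(st['tool_pos'])
X=np.array([[.4993,-.0174,.096],[.5941,-.0022,.096]]); print(((proj(p,X)-[240,0])*2.8).round(0))
E
```

```text
t: 20.78
tool_pos: [0.4806, -0.02, 0.2987]
orientation: [-3.131, -0.249, 0.001]
force: [0.1, 0.6, -1.3]
opening: 0.0649
gripper_force: 0.0
[ 0.48046882 -0.01998465  0.29821207]
[[226. 444.]
 [226. 173.]]
```

View pics/w3.png

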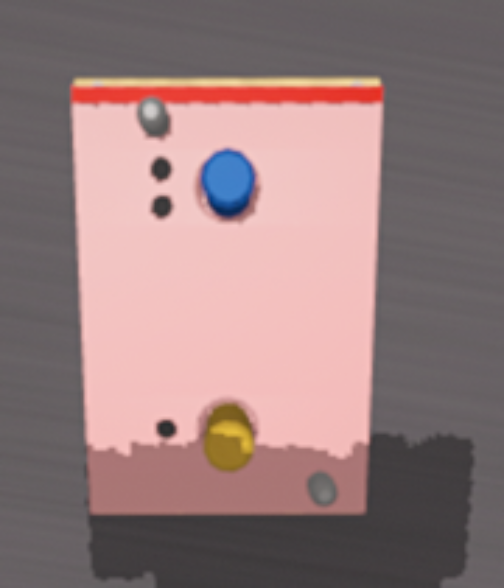

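Both pins stand upright in their pockets, blue at crop (228,180) and brass at (228,437), tops where predicted. Now to the upper half's grip bar.

```bash
python3 -m handwheel '[[-0.3,-0.0714,0.3005,0,0,0,0.047],[-0.3,-0.0714,0.3005,0,0,0,0.047],[-0.3,-0.0714,0.3005,0,0,0,0.047],[-0.3,-0.0714,0.3005,0,0,0,0.047],[-0.3,-0.0714,0.3005,0,0,0,0.047],[-0.3,-0.0714,0.3005,0.1,0,0,0.047],[-0.3,-0.0714,0.3005,0.16,0,0,0.047],[-0.3,-0.0714,0.3005,0.16,0,0,0.047],[-0.3,-0.0714,0.3005,0.16,0,0,0.047],[-0.3,-0.0714,0.3005,0.16,0,0,0.047]]'
python3 - <<'E'
from h import *
from scipy.optimize import least_squares
c,p=shot('wrist'); st=robot.read_state(); print(st['tool_pos'],st['orientation'])
print(proj(p,[[.4575,-.328,.076]]))
save(c,'u1.png')
E
```

```text
t: 22.08
tool_pos: [0.4582, -0.3286, 0.1407]
orientation: [3.141, 0.018, 0.001]
force: [0.2, -0.2, 1.3]
opening: 0.0606
gripper_force: 0.0
[ 0.45864466 -0.3289956   0.141662  ] [3.13969209 0.01807325 0.00335636]
[[319.17306889 220.2461244 ]]
```

View pics/u1.png

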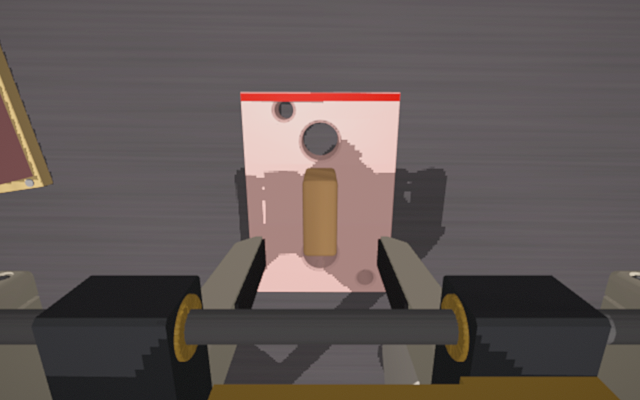

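Tool is aligned with the plate: stripe edge level from (241,93) to (400,93), bar centred at u≈320, core hole (320,139), dowel hole (284,110). Descend and grip.

```bash
python3 -m handwheel '[[-0.3,0,0,0.04,0,0,0],[-0.3,0,0,0.07,0,0,0],[-0.3,0,0,0.092,0,0,0],[-0.3,0,0,0.092,0,0,0],[-0.3,0,0,0.092,0,0,0],[1,0,0,0.092,0,0,0],[1,0,0,0.092,0,0,0],[1,0,0,0.092,0,0,0],[1,0,0,0.092,0,0,0],[1,0,0,0.092,0,0,0],[1,0,0,0.092,0,0,0],[1,0,0,0.092,0,0,0]]' 60
python3 - <<'E'
from h import *
c,p=shot('wrist'); st=robot.read_state(); print(st['tool_pos'],st['orientation'],st['opening'],st['gripper_force'],st['force'])
f=c['frame']; m=((f[:,:,0].astype(int)-f[:,:,1]>120)).astype(np.uint8); m[230:]=0
cn=max(cv2.findContours(m,0,2)[0],key=cv2.contourArea); print('stripe rect',cv2.boundingRect(cn),cv2.minAreaRect(cn))
# far edge row per column -> line
xs=np.arange(cn[:,0,0].min()+6,cn[:,0,0].max()-6); top=np.array([np.nonzero(m[:,x])[0].min() for x in xs]); 
l=np.polyfit(xs,top,1); e=onz(p,[[xs[0],np.polyval(l,xs[0])],[xs[-1],np.polyval(l,xs[-1])]],.028)
print('edge pts',e.round(4).tolist(),'yaw',np.arctan2(-(e[0]-e[1])[0],(e[0]-e[1])[1]))
x0,y0,w,h=cv2.boundingRect(cn); g=onz(p,[[x0,y0],[x0+w,y0]],.028); print('corners',g.round(4).tolist()); save(c,'u2.png')
E
```

```text
t: 23.62
tool_pos: [0.4574, -0.328, 0.0477]
orientation: [-3.141, -0.018, 0.0]
force: [-1.0, 3.0, 3.8]
opening: 0.0238
gripper_force: 60.0
[ 0.45738073 -0.32800711  0.04769653] [-3.14125328e+00 -1.75493267e-02  9.62195984e-05] 0.023520687255107132 60.00098526477814 [-1.99945435  2.75140272  3.9175232 ]
stripe rect (198, 87, 247, 13) ((321.0, 92.99999237060547), (245.99996948242188, 11.999998092651367), -0.0)
edge pts [[0.5413, -0.2703, 0.028], [0.5426, -0.3845, 0.028]] yaw 0.011668833664238753
corners [[0.5417, -0.2674, 0.028], [0.5431, -0.3883, 0.028]]
```

In-hand offset is about zero (plate centre 0.4574 vs TCP 0.4574, yaw equal). Lift and carry over.

```bash
python3 -m handwheel '[[1,0,0,-0.03,0,0,0],[1,0,0,-0.07,0,0,0],[1,0,0,-0.11,0,0,0],[1,0,0,-0.15,0,0,0],[1,0.01,-0.035,-0.15,0,0,0],[1,0.02,-0.07,-0.15,0,0,0],[1,0.032,-0.11,-0.15,0,0,-0.01],[1,0.044,-0.15,-0.15,0,0,-0.02],[1,0.055,-0.19,-0.15,0,0,-0.03],[1,0.067,-0.23,-0.15,0,0,-0.04],[1,0.079,-0.27,-0.15,0,0,-0.047],[1,0.088,-0.3,-0.15,0,0,-0.047],[1,0.092,-0.317,-0.15,0,0,-0.047],[1,0.092,-0.317,-0.15,0,0,-0.047],[1,0.092,-0.317,-0.15,0,0,-0.047]]'
python3 - <<'E'
from h import *
c,p=shot('wrist'); st=robot.read_state(); Rm=R.from_rotvec(st['orientation']).as_matrix()
print(st['t'],st['tool_pos'],'tool x',Rm[:,0].round(4),'z',Rm[:,2].round(4),st['force'],st['wrist_torque'],st['opening'])
f=c['frame']; m=((f[:,:,0].astype(int)-f[:,:,1]>120)).astype(np.uint8); m[230:]=0
cn=max(cv2.findContours(m,0,2)[0],key=cv2.contourArea); print('stripe',cv2.boundingRect(cn),cv2.minAreaRect(cn)); save(c,'u3.png')
E
```

```text
t: 25.55
tool_pos: [0.5455, -0.0111, 0.1972]
orientation: [3.131, 0.248, -0.001]
force: [-0.5, -0.6, -4.4]
opening: 0.0237
gripper_force: 60.0
25.6 [ 0.54554801 -0.01122769  0.19736788] tool x [ 9.876e-01  1.571e-01 -6.000e-04] z [-5.e-04 -5.e-04 -1.e+00] [ 0.18985606  0.01254598 -4.29588631] [-0.00716312  0.03792958  0.03093349] 0.023302994971957
stripe (570, 0, 70, 84) ((604.5, 41.5), (83.0, 69.0), 90.0)
```

View pics/u3.png

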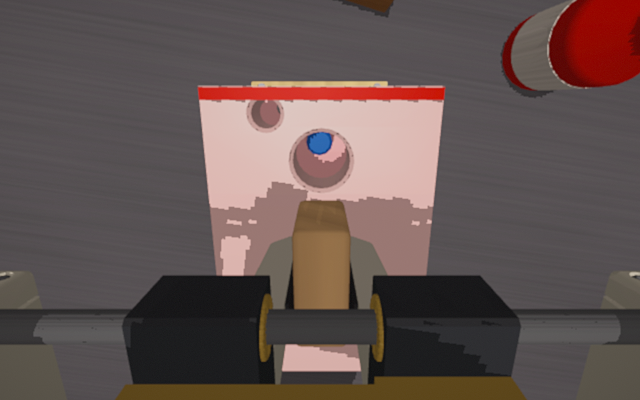

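The plate is level; blue core top shows through its hole at (320,141), and the lower half's edge (centre u 319) agrees with a 1.5 mm shift. Correct and descend past the cores.

```bash
python3 -m handwheel '[[1,0.0007,-0.0014,0.02,0,0,0],[1,0.0007,-0.0014,0.035,0,0,0],[1,0.0007,-0.0014,0.045,0,0,0],[1,0.0007,-0.0014,0.053,0,0,0],[1,0.0007,-0.0014,0.06,0,0,0],[1,0.0007,-0.0014,0.066,0,0,0],[1,0.0007,-0.0014,0.068,0,0,0],[1,0.0007,-0.0014,0.068,0,0,0]]'
```

```text
t: 26.6
tool_pos: [0.5464, -0.0086, 0.1297]
orientation: [3.132, 0.249, 0.0]
force: [-0.1, -0.5, -5.1]
opening: 0.0237
gripper_force: 60.0
```

```bash
python3 -m handwheel '[[1,-0.0003,0.001,0.003,0,0,0],[1,-0.0003,0.001,0.006,0,0,0],[1,-0.0003,0.001,0.009,0,0,0],[1,-0.0003,0.001,0.012,0,0,0],[1,-0.0003,0.001,0.015,0,0,0],[1,-0.0003,0.001,0.018,0,0,0],[1,-0.0003,0.001,0.018,0,0,0]]'
```

```text
t: 27.48
tool_pos: [0.5459, -0.0096, 0.1112]
orientation: [-3.132, -0.249, 0.001]
force: [-0.1, 0.2, -5.0]
opening: 0.0238
gripper_force: 60.0
```

```bash
python3 -m handwheel '[[1,0,0,0.003,0,0,0],[1,0,0,0.006,0,0,0],[1,0,0,0.009,0,0,0],[1,0,0,0.0105,0,0,0],[1,0,0,0.0115,0,0,0],[1,0,0,0.0115,0,0,0]]'
```

```text
t: 28.22
tool_pos: [0.5462, -0.0097, 0.1001]
orientation: [-3.132, -0.249, 0.0]
force: [0.4, 0.8, -4.6]
opening: 0.0233
gripper_force: 60.0
```

```bash
python3 -m handwheel '[[1,0,0,0.0005,0,0,0],[1,0,0,0.001,0,0,0],[1,0,0,0.001,0,0,0],[1,0,0,0.001,0,0,0]]'
```

```text
t: 28.72
tool_pos: [0.5463, -0.0097, 0.0997]
orientation: [3.132, 0.249, 0.001]
force: [-4.5, -0.4, 3.0]
opening: 0.0238
gripper_force: 60.0
```

```bash
python3 -m handwheel '[[1,0,0,0.0005,0,0,0],[1,0,0,0.001,0,0,0],[1,0,0,0.001,0,0,0],[1,0,0,0.001,0,0,0],[1,0,0,0.001,0,0,0]]'
```

```text
t: 29.35
tool_pos: [0.5463, -0.0097, 0.0997]
orientation: [3.132, 0.249, 0.001]
force: [-8.1, 0.3, 12.4]
opening: 0.0237
gripper_force: 60.0
```

```bash
python3 -m handwheel '[[1,0,0,0.0003,0,0,0],[1,0,0,0.0003,0,0,0],[1,0,0,0.0003,0,0,0],[1,0,0,0.0003,0,0,0]]'; python3 - <<'E'
from h import *
for n in ['scene','side']:
    c,p=shot(n); save(c,n+'9.png')
    st=robot.read_state(); print(st['force'],st['tool_pos'])
a=cv2.imread('pics/scene9.png')[140:260,250:410]; b=cv2.imread('pics/side9.png')[160:280,220:380]
cv2.imwrite('pics/fin.png',cv2.resize(np.hstack([a,b]),None,fx=2.5,fy=2.5,interpolation=cv2.INTER_CUBIC))
E
```

```text
t: 29.85
tool_pos: [0.5463, -0.0097, 0.0997]
orientation: [3.132, 0.249, 0.001]
force: [-10.6, -1.0, 14.3]
opening: 0.0237
gripper_force: 60.0
[-10.58231879   0.36856665  15.21329403] [ 0.54633395 -0.00970555  0.09969055]
[-10.06462009   1.05711224  14.64230533] [ 0.5463448  -0.00972204  0.09967549]
```

View pics/fin.png

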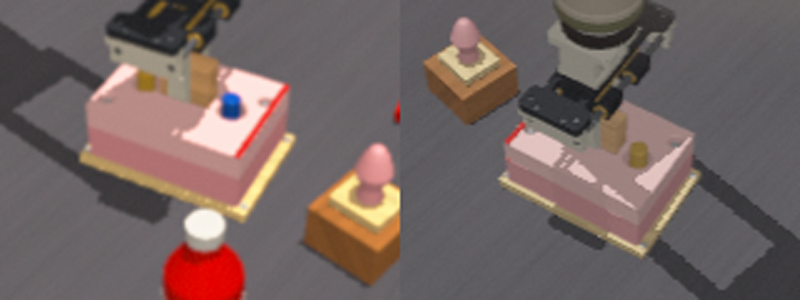

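The halves are closed flush, stripes aligned at the same end, both cores stick out, and bystanders stand untouched; push is about 15 N. Handing in.

```bash
python3 -c "
from plant import robot
print(robot.close_job())"
```

```text
the job is handed in; nothing more can be done
None
```

Job handed in at about 30 s: both core pins are seated, brass then blue, the upper half is closed flush over the dowels with stripe over stripe, and the arm is still holding it down with about 15 N (there is also about 10 N of sideways force in x that I left in).

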